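# Slide the filled water tank home into the steam ironing station

## Robot

A 6-joint arm with a two-finger parallel gripper is mounted at the origin on the work surface. World frame = base frame: x ahead of the robot, y to its left, z up, the work surface at z = 0. Lengths are in m, angles in rad, forces in N, time in s.
With the tool pointing down it reaches from about 0.35 to 0.975 m from the base axis. Payload 4.9 kg.
Tool frame: the origin (TCP) lies on the centre line of the jaws, within the pads' length; the fingertips stand 25 mm ahead of it and the grasp point (between the pads) lies 6 mm ahead of it; z points along the fingers, y is the line along which they close (so a half turn about z gives the same grasp; the last joint's range is limited). The gripper opens to 85 mm and grips with 20 to 120 N. Pads are 22 mm wide; open, the fingers measure 114 mm over their backs; the gripper's body (76 mm by 85 mm) begins 54 mm behind the grasp point. The pads swing forward as they close: fully open they stand 13 mm farther back than shut.
Start: joints at [-1.247, 0.053, 1.613, -0, 1.476, -0.119], TCP at [0.268, -0.565, 0.256] pointing down, gripper open.
Joint ranges: [-3.01, 3.01], [-1.01, 2.22], [0.06, 2.58], [-1.02, 4.17], [0.09, 2.62], [-3.14, 3.14]. Speed limits (rad/s): [2.57, 2.57, 3.14, 3.14, 3.14, 3.14].

## Interface

Orientations are given as a unit quaternion [w, x, y, z].
In Python, from plant import state, grab_frame, get_calibration, job gives the robot as it stands. The module is installed in compiled form; this text tells all that it offers.
- The arm moves only by the tool move_arm, never from a script. Its argument "targets" is a list that holds one entry, the list of rows, each a list of 5 numbers: the opening in per cent of the stroke, from 0 (shut) to 100 (fully open), then the shift along the tool's x, y, z as a fraction of full scale, then the turn about the tool's z as a fraction of full scale. A call has 1 to 5 rows; each row shifts and turns the commanded pose from where the row before left it, along the tool's axes as they then stand; what a row does not reach is not made up. Full scale, the value 1, is 0.6 m for a shift and 6 degrees for a turn. A row lasts 1/12 s, in which the tool goes at most 41.7 mm and 7.16 degrees, less where a joint would pass 70% of its speed; a pose out of reach is approached as far as the arm can. A call with a number of a shift or a turn outside -1 to 1 is refused whole. A call with a gripper value outside its range is refused whole. The fingers move at their own pace and stop on an object; the grip force is fixed at half the most. Time passes only in rows, so rows that do not move let the fingers close. It gives the time, the measured TCP pose, the force, the opening and the grip force at its end, in the units of the state.
- state(): the state, without advancing time (a new reading comes with each control period).
- grab_frame(name): name is "scene" or "top" or "wrist"; returns the picture (480x640x3 uint8, red, green, blue); there is no depth.
- get_calibration(name): a dict with "vertical_fov" (degrees; the focal length in pixels is half the picture's height over the tangent of half this angle, whatever the lens; pixels are square), "cx", "cy" (the principal point, pixels), "dist_coeffs" ([k1, k2, p1, p2, k3] as OpenCV has them; the pictures are not rectified), "R" (3x3) and "t" (3): a world point X has camera coordinates R X + t. Camera axes: x right, y down, z forward; pixel columns grow to the right and rows downward; lengths in m; the calibration is good to about 2 mm. A picture is of the moment at which its call begins: read the wrist's pose just before it. get_calibration takes no time and is no camera call; for the wrist camera it gives the pose at the moment of the call.
- job.job_done(): hands the job in; it is judged then, once.
The state is a dict: "time": time; "joint_pos": joint angles; "joint_vel": joint speeds; "joint_efforts": joint torques, N m; "tool_pos": TCP position; "tool_rot": TCP orientation; "contact_force": force on the tool from outside, world axes, zero at the start; "ft_torque": the same for the moment, N m; "gripper_width": opening from 0.0 (shut) to 1.0 (fully open); "grasp_force": force on a finger pad.
Only numpy, scipy, OpenCV 4.12 (cv2) and the standard library are available. Lean on these libraries where they do the work, as an engineer would, in place of code of your own. Each camera call takes 0.05 s, during which the arm holds its last target. There are 200 camera calls.

## Task

The ironing station's water tank has just been filled and set down on the counter. Slide it flat along the counter, never lifting or tipping it and without it or the arm touching the things that stand along the way, round into line with the bay at the front of the station, then push it gently in until both catches click and it stays fully home; do not force it. Leave everything else where it stands and take the arm away.

Things in the scene. Friction and masses are not known exactly. Their poses are not given: they have to be found in the camera images.
- tank: Closed water tank: loose grey plastic box, 140 mm long (x), 110 wide (y), 70 tall, 0.34 to 0.56 kg, too wide to grip; flush black cap on top, black window in the rear (-x) end. Origin: centre of its underside. Its +x end leads into the bay. Long sides and rear end are flat and upright from 2 to 64 mm up. Sliding it over the counter takes 2 to 4 N.
- tank_lead (a point): Middle of the tank's lead end at counter height, 70 mm along the tank's +x from its origin. The end's corners taper from 110 to 100 mm wide over the last 12 mm; 17 mm behind the end each long side has an upright notch, 18 mm long and 6 deep, for the catches.
- station: White steam ironing station, fixed, the iron lying on it (250 mm tall in all). Origin: on the counter in the middle of the tank bay's mouth; +x points into the bay, +y across. The bay has no floor (the tank stays on the counter) and no roof; it lies between two cheeks 69 mm tall, 116 mm apart, each 55 thick, flared to 144 mm apart over the first 30 mm. Behind it the housing is 112 mm tall.
- bay_home (a point): Where the tank's origin is when home: on the bay's centre line 33 mm in from the mouth, at counter height; axes as the station's. The tank's rear end then stands 37 mm out of the mouth. The last mm before home take 14 to 18 N of push; at the click it drops by 1 to 2 N. Never push the tank with more than 24 N, jolts included, or the coupling cracks.
- catch_line (a point): Midway between the two sprung snap catches, one in each cheek, 84.5 mm in from the mouth, 36 mm up. They ride up the tank's tapered corners from 17 mm short of home (the push is then up to about 10 N), snap into its notches at home and hold it. Let go before the click, the tank is pushed back out several mm.
- bay_end (a point): Middle of the bay's firm end wall, 104.5 mm in from the mouth, 36 mm up: the tank's lead end meets it 1.5 mm beyond home. The sprung water valve in its middle (20 mm across) pushes back over the last 7 mm before home, rising from 8 to 11 N.
- jar: Green glass jar with cork lid, 100 mm across, 115 tall, heavy, does not move. Origin: centre of its underside. Jar, peg basket and lantern trade places: one stands on the robot's side of the line through the bay, between the tank and the bay, two beyond that line; they leave a lane about 155 to 190 mm wide along it.
- peg_basket: Round wicker basket of wooden clothes pegs, 104 mm across at the rim, 95 tall, heavy (does not move). Origin: centre of its underside.
- lantern: Dark green lantern with a glass chimney, 96 mm across, 135 tall, heavy (does not move). Origin: centre of its underside.
- dosing_cup: White plastic dosing cup, loose, light, 60 mm across, 55 tall, standing beyond the lane. Origin: centre of its underside.
- brush: Wooden laundry brush, loose, 150 x 50 x 36 mm, lying beside the station on the robot's side. Origin: centre of its underside; x along it.
- stain_bottle: White bottle with a grey cap, loose, 50 mm across, 115 tall, standing behind the tank (away from the station). Origin: centre of its underside.
Not all that is in view belongs to the job. Leave any purple look-alike of the tank alone.

How it is judged:
On the way:
1. the tank has been brought round and stands in line in front of the bay, its lead end at the mouth: within 60 mm of it along, 10 mm across and 0.08 rad (x of tank_lead in the frame of station above -0.06 m and y of tank_lead in the frame of station between -0.01 and 0.01 m and angle between the x axis of tank and the x axis of station, either way round below 0.08 rad).
At the end, for the whole second after the job is handed in: the tank stands flat and at rest on the counter, held by the catches: its centre within 2.5 mm of the home point along the bay and 5 mm across it, square to the bay within 0.06 rad (x of tank in the frame of bay_home between -0.0025 and 0.0025 m and y of tank in the frame of bay_home between -0.005 and 0.005 m and angle between the x axis of tank and the x axis of station, either way round below 0.06 rad and height (world z) of tank below 0.004 m and angle between tank's own z axis and vertical below 0.04 rad and linear speed of tank below 0.01 m/s); the robot touches nothing.
It fails at once if the tank is pushed with more than 24 N (contact force between any of the fingers, the arm and tank above 24 N).
It fails at once if the tank is lifted off the counter (its foot over 10 mm up) or tipped by more than 0.1 rad (height (world z) of tank above 0.01 m or angle between tank's own z axis and vertical above 0.1 rad).
It fails at once if the tank touches the jar, the peg basket or the lantern (contact force between tank and jar above 0.5 N or contact force between tank and peg_basket above 0.5 N or contact force between tank and lantern above 0.5 N).
It fails at once if the arm or the fingers touch the jar, the peg basket or the lantern (contact force between any of the arm, the fingers and jar above 0.5 N or contact force between any of the arm, the fingers and peg_basket above 0.5 N or contact force between any of the arm, the fingers and lantern above 0.5 N).
It fails at once if the dosing cup, the brush or the stain bottle is shifted by more than 12 mm (distance of any of dosing_cup, brush, stain_bottle from where it was at the start of the episode above 0.012 m).
It also fails if it takes over 67 s, if anything falls off the work surface, if the arm or the gripper's body presses on something with over 40 N, if the wrist force passes 120 N, or if a joint passes its speed limit or range.

## Working session

There is one attempt and no reset: what is moved stays moved. The work goes in short steps, Python scripts to look and compute and a tool call to move; the robot and the scene stay as the last step left them, time stands still between calls to the robot, and variables do not carry over. Pictures are saved under pics/ and viewed, at most 10 in all, crops included, and the job is handed in when it is done.

Besides the shell and the picture viewer there is one more tool, called after "Call:" by a JSON object that holds its "method" and its "body", one argument or row to a line. move_arm: Moves the arm, as the interface text tells. Shift numbers are shares of 0.6 m and turn numbers shares of 6 degrees, none past 1 either way. Its arguments: {"type":"object","properties":{"targets":{"type":"array"}},"required":["targets"]}

```bash
mkdir -p pics
cat > h.py <<'E'
import numpy as np, cv2
from plant import state, grab_frame, get_calibration
def K(c):
    f=240/np.tan(np.radians(c["vertical_fov"])/2)
    return np.array([[f,0,c["cx"]],[0,f,c["cy"]],[0,0,1.]])
def ray(c,px,z):
    px=np.array(px,float).reshape(-1,1,2)
    n=cv2.undistortPoints(px,K(c),np.array(c["dist_coeffs"],float))[:,0]
    R=np.array(c["R"]);t=np.array(c["t"])
    d=np.c_[n,np.ones(len(n))]@R; o=-R.T@t
    return o+d*((z-o[2])/d[:,2])[:,None]
def proj(c,X):
    return cv2.projectPoints(np.array(X,float).reshape(-1,1,3),cv2.Rodrigues(np.array(c["R"]))[0],np.array(c["t"],float),K(c),np.array(c["dist_coeffs"],float))[0][:,0]
def save(n,im): cv2.imwrite("pics/"+n,im[:,:,::-1])
E
python3 - <<'E'
from h import *
for n in("top","scene"):
    im=grab_frame(n);save(n+"0.png",im);c=get_calibration(n);print(n,-np.array(c["R"]).T@np.array(c["t"]),c["vertical_fov"])
s=state();print(s["time"],s["tool_pos"],s["tool_rot"],s["contact_force"])
E
```

```text
top [0.32956392 0.10308214 1.1914148 ] 45.51127261329465
scene [ 0.94209736 -0.08740797  0.72498262] 57.33993472383368
0.1 [ 0.26761982 -0.56424152  0.25517018] [-9.21860210e-04  9.75588581e-01  2.19604330e-01 -9.61659227e-05] [ 0.16370604  0.13642278 -1.05207577]
```

View pics/top0.png

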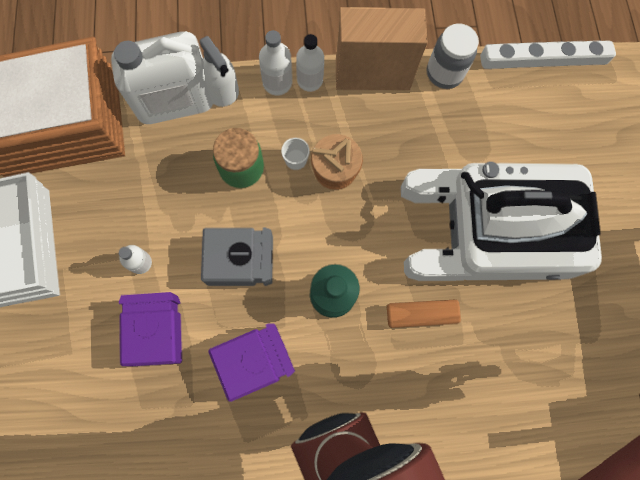

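View pics/scene0.png

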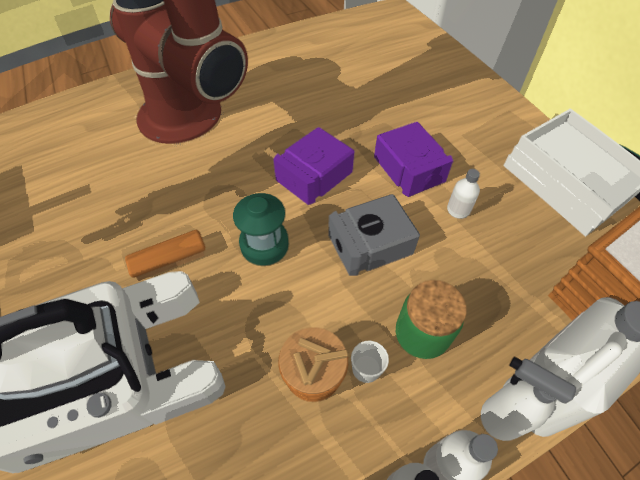

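The grey tank is at top (237,256), its notches on the right towards the station. The purple look-alikes are at (150,330) and (252,360). The lantern (335,290) is on the robot's side, with the jar (240,157) and basket (337,160) beyond. Next I measure, and confirm the tank in an enlarged crop.

Run:
```python
from h import *
T=cv2.imread("pics/top0.png");S=cv2.imread("pics/scene0.png")
a=cv2.resize(T[215:300,185:290],None,fx=3.8,fy=3.8,interpolation=2);b=cv2.resize(S[185:285,315:430],None,fx=3.4,fy=3.4,interpolation=2)
h=max(a.shape[0],b.shape[0]);o=np.zeros((h,a.shape[1]+b.shape[1],3),np.uint8);o[:a.shape[0],:a.shape[1]]=a;o[:b.shape[0],a.shape[1]:]=b
cv2.imwrite("pics/crop.png",o)
ct,cs=get_calibration("top"),get_calibration("scene")
# print sanity world mapping & regions
for nm,p,z in[("tank c",(237,256),.07),("bayL",(405,186),.069),("bayR",(408,265),.069),("lantern",(336,288),.135),("jar",(237,149),.115),("basket",(337,155),.095),("cup",(295,152),.055),("bottle",(129,252),.115),("brush",(424,313),.036)]:
    print(nm,ray(ct,p,z)[0].round(3))
m=(T.max(2).astype(int)-T.min(2)<22)&(T.max(2)>60)&(T.max(2)<150)
r=np.zeros_like(m);r[215:300,185:290]=1;m=(m&r).astype(np.uint8)
n,l,st,ce=cv2.connectedComponentsWithStats(m);k=1+st[1:,4].argmax();print(st[k],ce[k],cv2.minAreaRect(np.argwhere(l==k)[:,::-1].astype(np.float32)))
for nm,p in [("scene",)+((x,),) for x in []]:pass
c=st[k];cv2.imwrite("pics/mask.png",(l==k).astype(np.uint8)*255)
```

```text
tank c [0.555 0.224 0.07 ]
bayL [ 0.675 -0.129  0.069]
bayR [ 0.51  -0.116  0.069]
lantern [0.467 0.036 0.135]
jar [0.764 0.208 0.115]
basket [0.743 0.007 0.095]
cup [0.772 0.092 0.055]
bottle [0.57  0.428 0.115]
brush [ 0.415 -0.144  0.036]
[ 201  228   72   58 3555] [235.92433193 256.66413502] ((236.5, 256.5), (70.99998474121094, 56.99999237060547), 0.0)
```

View pics/crop.png

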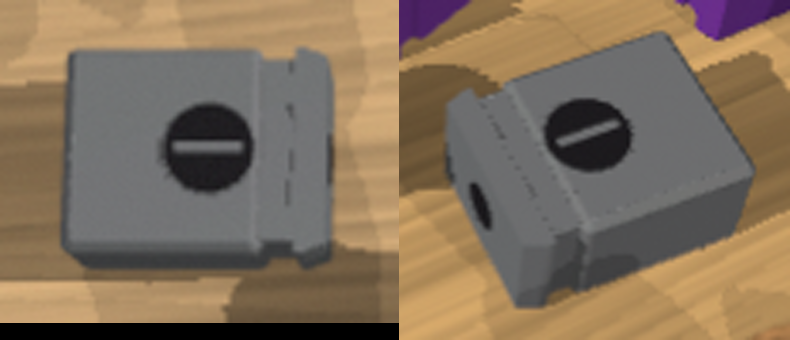

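Run:
```python
import cv2
T=cv2.imread("pics/top0.png")
cv2.imwrite("pics/st.png",cv2.resize(T[150:300,390:600],None,fx=3.8,fy=3.8,interpolation=2))
```

```text
(no output)
```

View pics/st.png

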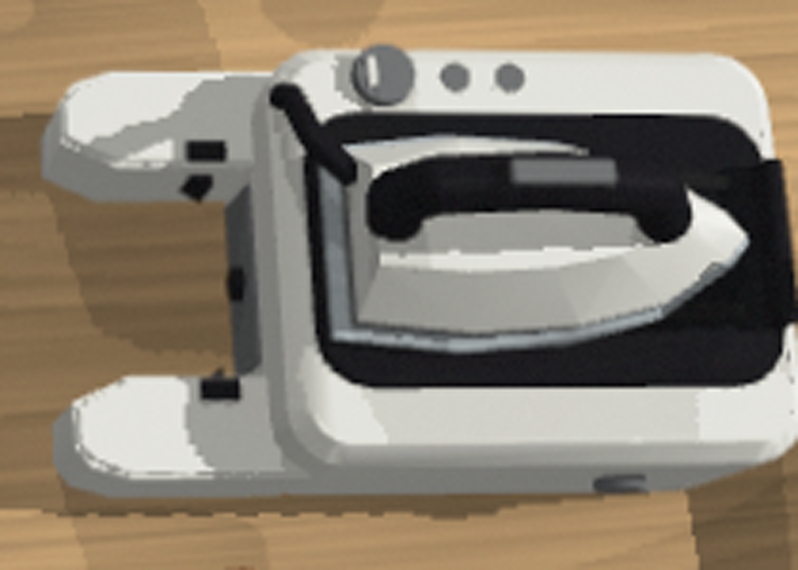

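The crop confirms the tank: grey, notches and coupling hole at the right-hand lead end. In the station crop, the catch markers are at (206,151) and (220,388), and the lower cheek's inner top edge is at y≈375. Next I compute poses.

Run:
```python
from h import *
ct,cs=get_calibration("top"),get_calibration("scene")
f=lambda P,z,ox,oy:ray(ct,np.array(P,float)/3.8+[ox-.37,oy-.37],z)
P=f([(72,50),(65,243),(258,54),(256,246),(208,148),(332,155)],.068,185,215);print("tank",P.round(4)[:,:2])
for a,b in((0,1),(2,3),(0,2),(1,3)):
    d=P[b]-P[a];print(np.degrees(np.arctan2(d[1],d[0])).round(2),np.linalg.norm(d).round(4))
Q=f([(187,141),(226,141),(187,161),(226,161),(200,376),(240,376),(200,399),(240,399),(120,72),(265,75),(125,375),(280,376),(95,470),(285,478)],.069,390,150);print("stn",Q.round(4)[:,:2])
u=Q[:4].mean(0);l=Q[4:8].mean(0);print("catch mid",(u+l)/2,"perp",np.degrees(np.arctan2(*(u-l)[[1,0]])),np.linalg.norm(u-l))
for a,b in((8,9),(10,11),(12,13)):
    d=Q[b]-Q[a];print("edge",np.degrees(np.arctan2(d[1],d[0])))
# wall bottom/top line
# scene views for same station features: crop
S=cv2.imread("pics/scene0.png");cv2.imwrite("pics/sst.png",cv2.resize(S[250:420,60:240],None,fx=3.5,fy=3.5,interpolation=2))
print(proj(cs,[(u+l)/2,u,l]),proj(cs,P))
```

```text
tank [[0.6189 0.2887]
 [0.5152 0.2966]
 [0.6089 0.1896]
 [0.5061 0.1967]
 [0.5601 0.2189]
 [0.5513 0.1539]]
175.65 0.104
176.07 0.1031
-95.76 0.0996
-95.25 0.1003
stn [[ 0.6684 -0.1989]
 [ 0.6668 -0.2204]
 [ 0.6571 -0.1974]
 [ 0.6555 -0.2188]
 [ 0.5382 -0.1889]
 [ 0.5366 -0.2104]
 [ 0.5259 -0.1874]
 [ 0.5242 -0.2088]
 [ 0.7104 -0.1671]
 [ 0.703  -0.2473]
 [ 0.5419 -0.1489]
 [ 0.5349 -0.232 ]
 [ 0.4926 -0.1269]
 [ 0.4802 -0.2273]]
catch mid [ 0.59659468 -0.20387728  0.069     ] perp -4.3665685294071945 0.1311212352576059
edge -95.24664486060878
edge -94.86942663211954
edge -97.05889104668447
[[154.37769138 338.43228621]
 [163.18664057 375.82407437]
 [146.6008717  304.15639909]] [[419.85402146 234.60511947]
 [393.23861646 194.29276026]
 [370.86688661 251.07049922]
 [346.34804347 209.07627895]
 [370.95044252 225.31168148]
 [337.88736806 234.82992823]]
```

View pics/sst.png

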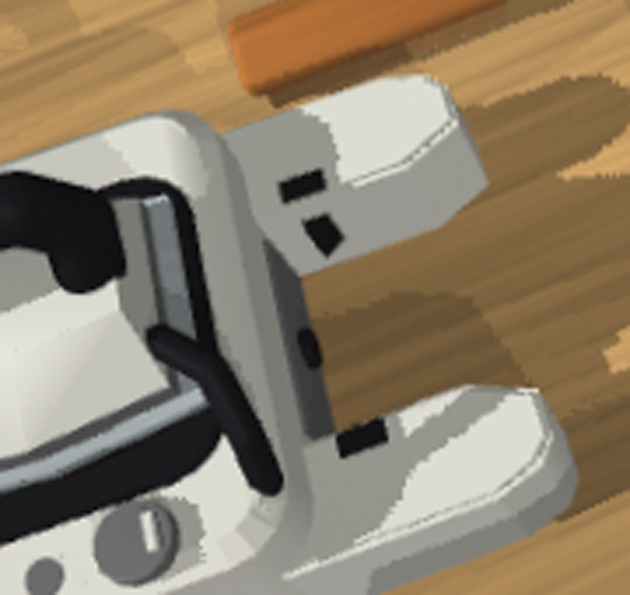

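Call:
{"method": "move_arm", "body": {
  "targets": [
    [[100,0,0,0,1],[100,0,0,0,1],[100,0,0,0,1],[100,0,0,0,1],[100,0,0,0,1]]
  ]
}}

```text
time: 0.52
tool_pos: [0.2677, -0.5644, 0.2555]
tool_rot: [-0.001, 0.999, -0.043, -0.0]
contact_force: [-0.1, -0.1, 0.7]
gripper_width: 1.003
grasp_force: 0.0
```

Call:
{"method": "move_arm", "body": {
  "targets": [
    [[100,0.011,-0.065,0,0],[100,0.011,-0.065,0,0],[100,0.011,-0.065,0,0],[100,0.011,-0.065,0,0],[100,0.011,-0.065,0,0]]
  ]
}}

```text
time: 0.93
tool_pos: [0.3163, -0.371, 0.2555]
tool_rot: [-0.001, 0.999, -0.041, -0.0]
contact_force: [1.0, 0.1, 1.1]
gripper_width: 1.002
grasp_force: 0.0
```

Run:
```python
from h import *
from scipy.spatial.transform import Rotation as R
s=state();q=s["tool_rot"];M=R.from_quat([q[1],q[2],q[3],q[0]]).as_matrix()
print(s["time"],s["tool_pos"],np.degrees(np.arctan2(M[1,0],M[0,0])),s["joint_pos"],s["contact_force"])
T=cv2.imread("pics/top0.png");H=cv2.cvtColor(T,cv2.COLOR_BGR2HSV)
m=cv2.inRange(H,(125,60,40),(165,255,255));n,l,st,ce=cv2.connectedComponentsWithStats(m)
c=get_calibration("top")
for k in range(1,n):
    if st[k,4]>500: print(st[k],ray(c,cv2.boxPoints(cv2.minAreaRect(np.argwhere(l==k)[:,::-1].astype(np.float32))),.07)[:,:2].round(3).tolist())
# station catch markers from the scene view
cs=get_calibration("scene");A=ray(cs,[(60+302/3.5-.36,250+186/3.5-.36),(60+362/3.5-.36,250+437/3.5-.36)],.069);print(A,A.mean(0))
```

```text
0.9333 [ 0.31630684 -0.37104792  0.25548852] -4.6705894481975205 [-1.01774299e+00 -2.84578164e-01  1.92394243e+00  1.82414094e-04
  1.50345102e+00  6.34558431e-01] [0.96750475 0.086213   1.10530758]
[ 119  292   63   74 4316] [[0.499, 0.464], [0.492, 0.34], [0.35, 0.343], [0.356, 0.464]]
[ 208  324   87   78 4113] [[0.375, 0.295], [0.421, 0.159], [0.317, 0.123], [0.272, 0.256]]
[[ 0.52819853 -0.19925144  0.069     ]
 [ 0.65987443 -0.20841457  0.069     ]] [ 0.59403648 -0.203833    0.069     ]
```

Call:
{"method": "move_arm", "body": {
  "targets": [
    [[100,0.011,-0.067,0,0],[100,0.011,-0.067,0,0],[100,0.011,-0.067,0,0],[100,0.011,-0.067,0,0],[100,0.011,-0.067,0,0]]
  ]
}}

```text
time: 1.35
tool_pos: [0.3653, -0.1734, 0.2559]
tool_rot: [-0.0, 0.999, -0.041, 0.0]
contact_force: [-0.1, 0.1, -0.7]
gripper_width: 0.997
grasp_force: 0.0
```

Call:
{"method": "move_arm", "body": {
  "targets": [
    [[100,0.011,-0.067,0,0],[100,0.011,-0.067,0,0],[100,0.011,-0.067,0,0],[100,0.011,-0.067,0,0],[100,0.011,-0.067,0,0]]
  ]
}}

```text
time: 1.77
tool_pos: [0.4144, 0.0245, 0.2561]
tool_rot: [0.0, 0.999, -0.04, 0.0]
contact_force: [1.2, -0.5, 0.5]
gripper_width: 1.003
grasp_force: 0.0
```

Call:
{"method": "move_arm", "body": {
  "targets": [
    [[100,0.011,-0.067,0,0],[100,0.011,-0.067,0,0],[100,0.011,-0.067,0,0],[100,0.011,-0.067,0,0],[100,0,0,0,0]]
  ]
}}

```text
time: 2.18
tool_pos: [0.4538, 0.186, 0.2555]
tool_rot: [-0.001, 0.999, -0.037, -0.001]
contact_force: [-0.6, -0.0, -0.1]
gripper_width: 0.998
grasp_force: 0.0
```

Call:
{"method": "move_arm", "body": {
  "targets": [
    [[100,0.011,-0.068,0,0],[100,0,0,0.06,0],[100,0,0,0.06,0],[100,0,0,0.06,0],[100,0,0,0.06,0]]
  ]
}}

```text
time: 2.6
tool_pos: [0.4634, 0.2206, 0.1106]
tool_rot: [0.0, 0.999, -0.04, 0.0]
contact_force: [1.1, 0.0, -0.2]
gripper_width: 0.997
grasp_force: 0.0
```

Call:
{"method": "move_arm", "body": {
  "targets": [
    [[100,0,0,0.06,0],[100,0,0,0.05,0],[100,0,0,0.02,0],[100,0,0,0,0],[100,0,0,0,0]]
  ]
}}

```text
time: 3.02
tool_pos: [0.464, 0.2205, 0.0346]
tool_rot: [0.0, 0.999, -0.04, -0.0]
contact_force: [-0.0, -0.6, 0.5]
gripper_width: 0.998
grasp_force: 0.0
```

Run:
```python
from h import *
s=state();print(s["tool_pos"],s["tool_rot"],s["contact_force"])
save("w1.png",np.hstack([cv2.resize(grab_frame("scene"),(400,300)),cv2.resize(grab_frame("top"),(400,300))]))
```

```text
[0.46396773 0.22053646 0.03460709] [ 8.97439624e-05  9.99181009e-01 -4.04631600e-02 -1.87749950e-04] [-0.01563134 -0.58481695  0.525654  ]
```

View pics/w1.png

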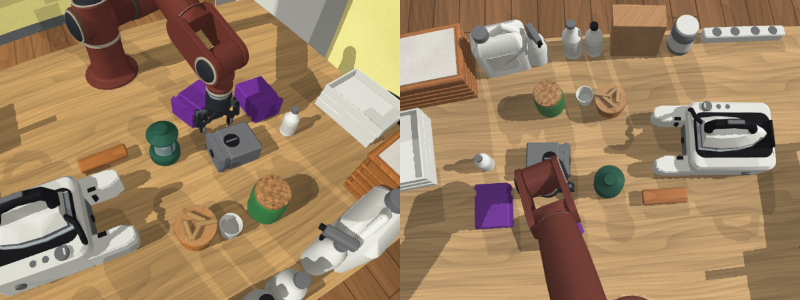

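The gripper stands beside the tank on the robot's side, clear of the purple ones and the lantern. I push it across.

Call:
{"method": "move_arm", "body": {
  "targets": [
    [[100,0.016,0,0,0],[100,0.015,0,0,0],[100,0.007,0,0,0],[100,0.007,0,0,0],[100,0.007,0,0,0]]
  ]
}}

```text
time: 3.53
tool_pos: [0.4949, 0.2181, 0.0344]
tool_rot: [0.0, 0.999, -0.04, -0.001]
contact_force: [-4.0, 0.0, 1.1]
gripper_width: 0.995
grasp_force: 0.0
```

Call:
{"method": "move_arm", "body": {
  "targets": [
    [[100,0.007,0,0,0],[100,0.007,0,0,0],[100,0.01,0,0,0],[100,0.01,0,0,0],[100,0.01,0,0,0]]
  ]
}}

```text
time: 3.95
tool_pos: [0.5216, 0.2158, 0.034]
tool_rot: [0.0, 0.999, -0.04, -0.0]
contact_force: [-2.1, -0.3, -1.0]
gripper_width: 0.999
grasp_force: 0.0
```

Call:
{"method": "move_arm", "body": {
  "targets": [
    [[100,0.01,0,0,0],[100,0.01,0,0,0],[100,0.01,0,0,0],[100,0.01,0,0,0],[100,0,0,0,0]]
  ]
}}

```text
time: 4.37
tool_pos: [0.5469, 0.2139, 0.0347]
tool_rot: [-0.0, 0.999, -0.041, 0.001]
contact_force: [0.9, -0.1, -0.8]
gripper_width: 1.0
grasp_force: 0.0
```

```bash
cat > tank.py <<'E'
from h import *
def corners(n,c,im):
    d=im.astype(int);m=((d.max(2)-d.min(2)<22)&(d.max(2)>60)&(d.max(2)<150)).astype(np.uint8)
    return m
if __name__=="__main__":
    s=state();print(s["time"],s["tool_pos"],s["contact_force"])
    im=grab_frame("top");sc=grab_frame("scene")
    a=cv2.resize(im[170:300,170:330],None,fx=2.5,fy=2.5,interpolation=2);b=cv2.resize(sc[190:350,290:450],None,fx=2.5,fy=2.5,interpolation=2)
    o=np.zeros((400,800,3),np.uint8);o[:a.shape[0],:400]=a;o[:,400:]=b;save("c2.png",o)
E
python3 tank.py
```

```text
4.3667 [0.54686999 0.213931   0.03473987] [ 0.88723972 -0.10229308 -0.79721082]
```

View pics/c2.png

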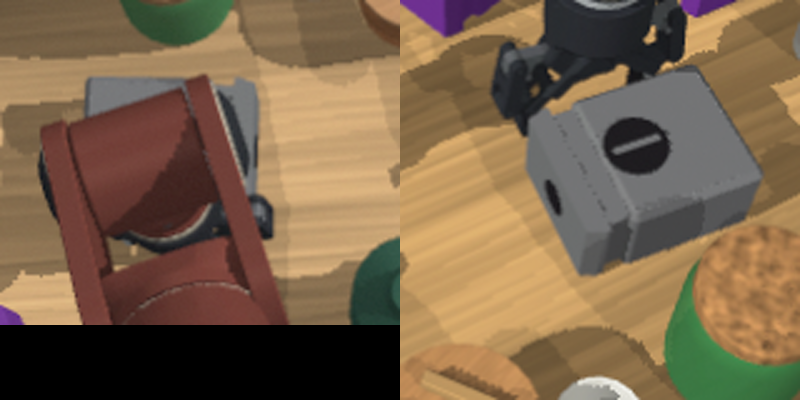

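Run:
```python
from h import *
c=get_calibration("scene")
P=ray(c,[(290+(x-400)/2.5-.3,190+y/2.5-.3) for x,y in[(762,177),(632,222),(697,68),(577,103),(636,146),(551,195)]],.068)
print(P[:,:2].round(4))
for a,b in((0,1),(2,3),(0,2),(1,3)):
    d=P[b]-P[a];print(np.degrees(np.arctan2(d[1],d[0])).round(2),np.linalg.norm(d).round(4))
# cap reference before: scene0 crop cap (588,135) -> 
print(ray(c,[(315+(588-399)/3.4-.3,185+135/3.4-.3)],.07))
```

```text
[[0.6773 0.2804]
 [0.6662 0.1789]
 [0.5752 0.2926]
 [0.5623 0.1952]
 [0.6142 0.2141]
 [0.6221 0.1397]]
-96.25 0.1022
-97.56 0.0982
173.24 0.1028
171.06 0.1051
[[0.55889785 0.21794788 0.07      ]]
```

Call:
{"method": "move_arm", "body": {
  "targets": [
    [[100,0.01,0,0,0],[100,0.01,0,0,0],[100,0,0,0,0],[100,-0.02,0,0,0],[100,-0.03,0,0,0]]
  ]
}}

```text
time: 4.88
tool_pos: [0.5294, 0.2155, 0.0353]
tool_rot: [-0.0, 0.999, -0.041, 0.002]
contact_force: [-0.6, 0.6, 0.1]
gripper_width: 1.002
grasp_force: 0.0
```

Call:
{"method": "move_arm", "body": {
  "targets": [
    [[100,0,0,-0.06,0],[100,0,0,-0.06,0],[100,0,0,-0.06,0],[100,0,0,-0.06,0],[100,0,0,0,-1]]
  ]
}}

```text
time: 5.3
tool_pos: [0.5325, 0.2168, 0.1887]
tool_rot: [-0.002, 1.0, 0.013, 0.009]
contact_force: [2.4, 0.7, 1.9]
gripper_width: 0.999
grasp_force: 0.0
```

Call:
{"method": "move_arm", "body": {
  "targets": [
    [[100,0,0,0,-1],[100,0,0,0,-1],[100,0,0,0,-1],[100,0,0,0,-1],[100,0,0,0,-1]]
  ]
}}

```text
time: 5.72
tool_pos: [0.528, 0.2155, 0.1789]
tool_rot: [0.0, 0.962, 0.273, 0.001]
contact_force: [0.3, 0.2, -0.5]
gripper_width: 1.001
grasp_force: 0.0
```

Call:
{"method": "move_arm", "body": {
  "targets": [
    [[100,0,0,0,-1],[100,0,0,0,-1],[100,0,0,0,-1],[100,0,0,0,-1],[100,0,0,0,-1]]
  ]
}}

```text
time: 6.13
tool_pos: [0.528, 0.2155, 0.1789]
tool_rot: [0.0, 0.859, 0.512, 0.001]
contact_force: [-0.5, -0.9, -1.1]
gripper_width: 1.0
grasp_force: 0.0
```

Call:
{"method": "move_arm", "body": {
  "targets": [
    [[100,0,0,0,-1],[100,0,0,0,-1],[100,0,0,0,-1],[100,0,0,0,-1],[100,0,0,0,0]]
  ]
}}

```text
time: 6.55
tool_pos: [0.5279, 0.2155, 0.1788]
tool_rot: [0.001, 0.735, 0.678, 0.001]
contact_force: [0.0, 0.8, -0.1]
gripper_width: 1.001
grasp_force: 0.0
```

Run:
```python
from h import *
s=state();print(s["time"],s["tool_pos"],s["tool_rot"],s["contact_force"],s["joint_pos"])
```

```text
6.55 [0.5279131 0.2154758 0.1788019] [5.72682835e-04 7.34603022e-01 6.78496456e-01 7.94247538e-04] [ 0.00898706  0.75475546 -0.11915395] [ 2.57144101e-01 -1.79261659e-02  1.81663730e+00 -2.72959980e-04
  1.34094129e+00  3.36573567e-01]
```

Call:
{"method": "move_arm", "body": {
  "targets": [
    [[100,0.049,0.041,0,0],[100,0.049,0.041,0,0],[100,0.049,0.041,0,0],[100,0.049,0.041,0,0],[100,0,0,0,0]]
  ]
}}

```text
time: 6.97
tool_pos: [0.6381, 0.3284, 0.1762]
tool_rot: [-0.0, 0.735, 0.678, 0.001]
contact_force: [-1.1, -1.2, -0.9]
gripper_width: 0.998
grasp_force: 0.0
```

```bash
sed -i 's/c2.png/c3.png/' tank.py; python3 tank.py
```

```text
6.9667 [0.6381183  0.32843176 0.17621968] [-1.07617194 -1.17627261 -0.89941179]
```

View pics/c3.png

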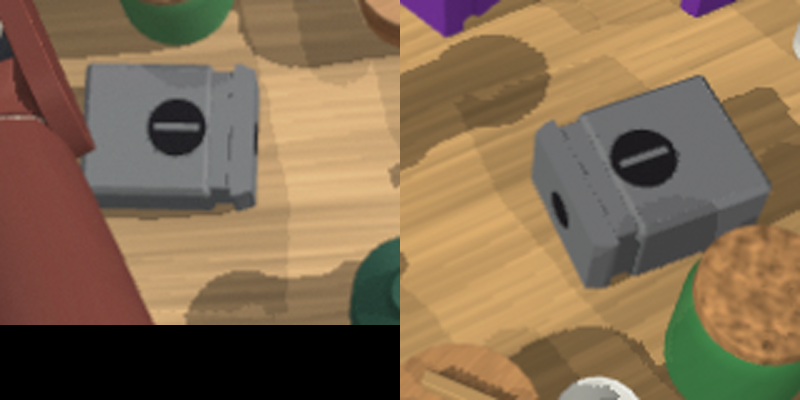

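```bash
cat > cap.py <<'E'
from h import *
def cap(n,im,box):
    x0,y0,x1,y1=box;g=im[y0:y1,x0:x1].max(2);m=(g<60).astype(np.uint8);m=cv2.morphologyEx(m,cv2.MORPH_CLOSE,np.ones((5,5)))
    k,l,st,ce=cv2.connectedComponentsWithStats(m);i=1+st[1:,4].argmax();cn=cv2.findContours((l==i).astype(np.uint8),0,1)[0][0];(cx,cy),r,_=cv2.fitEllipse(cv2.convexHull(cn));print(n,st[i,4],r)
    return (cx+x0,cy+y0)
def stn(P):
    o=np.array([.5953,-.2038]);a=np.radians(-94.5);d=np.array([np.cos(a),np.sin(a)]);e=np.array([-d[1],d[0]]);v=np.asarray(P)[:,:2]-o
    return np.c_[v@d+.0845,v@e].round(4)
E
python3 - <<'E'
from cap import *
ct,cs=get_calibration("top"),get_calibration("scene")
o=cv2.imread("pics/c3.png")
a=cap("t",o,(140,95,215,160));b=cap("s",o,(605,125,685,195));print(a,b)
A=ray(ct,[(170+x/2.5-.3,170+y/2.5-.3) for x,y in [a,(92,65),(208,69),(92,190.5),(208,194),(257,138)]],.07)
B=ray(cs,[(290+(x-400)/2.5-.3,190+y/2.5-.3) for x,y in [b,(768,187),(640,232),(702,78),(583,117)]],.07)
for M in(A,B):
    print(M[:,:2].round(4).tolist(),stn(M).tolist())
    for i,j in((1,2),(3,4)):
        d=M[j]-M[i];print(np.degrees(np.arctan2(d[1],d[0])))
E
```

```text
t 2048 (54.94599914550781, 56.61102294921875)
s 2558 (56.49705123901367, 66.70387268066406)
(176.3127326965332, 127.10896301269531) (643.4799499511719, 157.75893020629883)
[[0.6276, 0.2134], [0.6856, 0.2798], [0.6746, 0.1849], [0.5805, 0.2839], [0.5704, 0.1909], [0.6134, 0.1487]] [[-0.3339, -0.0005], [-0.4047, 0.0521], [-0.3093, 0.0485], [-0.4006, -0.0531], [-0.307, -0.0558], [-0.2684, -0.0096]]
-96.64238642975029
-96.20103756926444
[[0.6262, 0.2127], [0.6868, 0.2783], [0.6762, 0.1788], [0.5859, 0.2895], [0.5763, 0.192]] [[-0.3331, -0.0019], [-0.4033, 0.0534], [-0.3033, 0.0506], [-0.4066, -0.0481], [-0.3086, -0.05]]
-96.12557063790987
-95.65089223654843
```

Call:
{"method": "move_arm", "body": {
  "targets": [
    [[100,0,0,0.059,0],[100,0,0,0.059,0],[100,0,0,0.059,0],[100,0,0,0.059,0],[100,0,0,0,0]]
  ]
}}

```text
time: 7.48
tool_pos: [0.6286, 0.3216, 0.0279]
tool_rot: [-0.003, 0.736, 0.677, -0.007]
contact_force: [-1.8, -0.7, -2.6]
gripper_width: 1.004
grasp_force: 0.0
```

Call:
{"method": "move_arm", "body": {
  "targets": [
    [[100,-0.014,0,0,0],[100,-0.014,0,0,0],[100,-0.007,0,0,0],[100,-0.007,0,0,0],[100,-0.007,0,0,0]]
  ]
}}

```text
time: 7.9
tool_pos: [0.6346, 0.2966, 0.041]
tool_rot: [0.0, 0.735, 0.678, 0.004]
contact_force: [0.3, 5.7, 6.0]
gripper_width: 1.001
grasp_force: 2.8
```

Call:
{"method": "move_arm", "body": {
  "targets": [
    [[100,-0.007,0,0,0],[100,-0.007,0,0,0],[100,-0.01,0,0,0],[100,-0.015,0,0,0],[100,-0.015,0,0,0]]
  ]
}}

```text
time: 8.32
tool_pos: [0.6322, 0.2649, 0.041]
tool_rot: [0.001, 0.735, 0.678, 0.004]
contact_force: [0.4, 6.1, 6.0]
gripper_width: 0.997
grasp_force: 2.9
```

Run:
```python
from cap import *
s=state();print(s["time"],s["tool_pos"],s["tool_rot"],s["contact_force"],stn([s["tool_pos"]]))
cs,ct=get_calibration("scene"),get_calibration("top");im=grab_frame("scene")
p=cap("s",im,(330,210,420,290));print(p,stn(ray(cs,[p],.07)));p=cap("t",grab_frame("top"),(225,195,300,250));print(p,stn(ray(ct,[p],.07)))
```

```text
8.3167 [0.63220657 0.26493981 0.04099957] [6.23916565e-04 7.35033034e-01 6.78019864e-01 3.88759025e-03] [0.41182623 6.06256337 6.02321081] [[-0.3857  0.    ]]
s 816 (43.54819107055664, 141.03976440429688)
(444.1967315673828, 253.99982070922852) [[-0.4269  0.0396]]
t 397 (21.97792625427246, 22.597990036010742)
(259.3813781738281, 220.02849578857422) [[-0.2951  0.0006]]
```

Upward force of 6 N: something on the hand (likely the wrist camera) rests on the tank top. I back off, raise the hand and half close the fingers so that their tips reach lower.

Call:
{"method": "move_arm", "body": {
  "targets": [
    [[100,0.01,0,-0.01,0],[100,0.03,0,-0.017,0],[50,0.02,0,0,0],[50,0,0,0,0],[50,0,0,0,0]]
  ]
}}

```text
time: 8.83
tool_pos: [0.6326, 0.2996, 0.053]
tool_rot: [0.0, 0.735, 0.679, -0.0]
contact_force: [-0.9, -0.0, -0.5]
gripper_width: 0.601
grasp_force: 0.0
```

Call:
{"method": "move_arm", "body": {
  "targets": [
    [[50,0,0,0,0],[50,0,0,0,0],[50,0,0,0,0],[50,0,0,0,0],[50,0,0,0,0]]
  ]
}}

```text
time: 9.25
tool_pos: [0.6326, 0.2986, 0.0526]
tool_rot: [-0.0, 0.735, 0.678, -0.0]
contact_force: [-0.8, 0.2, -0.3]
gripper_width: 0.501
grasp_force: 0.0
```

Run:
```python
from cap import *
s=state();print(s["time"],s["tool_pos"],s["tool_rot"],s["contact_force"],stn([s["tool_pos"]]))
im=grab_frame("top");sc=grab_frame("scene");w=grab_frame("wrist")
a=cv2.resize(im[150:310,180:340],(300,300),interpolation=2);b=cv2.resize(sc[190:310,260:420],(480,300),interpolation=2)[:, :480];
b=cv2.resize(sc[180:340,270:430],(480,480),interpolation=2)
o=np.zeros((480,800,3),np.uint8);o[:300,:300]=a;o[:,320:]=b;o[310:472,40:256]=cv2.resize(w,(216,162));save("c4.png",o);save("wr.png",w)
```

```text
9.25 [0.63260614 0.2986433  0.05261371] [-8.11049820e-05  7.35225761e-01  6.77822256e-01 -2.51931988e-04] [-0.77795057  0.17843889 -0.26154508] [[-0.4193 -0.0022]]
```

View pics/c4.png

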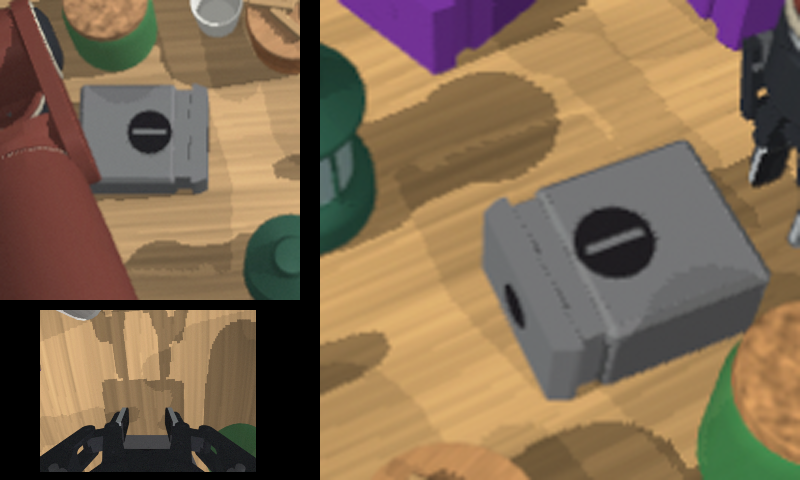

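Call:
{"method": "move_arm", "body": {
  "targets": [
    [[50,-0.018,0.004,0,0],[50,-0.018,0,0,0],[50,-0.007,0,0,0],[50,-0.007,0,0,0],[50,-0.007,0,0,0]]
  ]
}}

```text
time: 9.82
tool_pos: [0.6323, 0.2639, 0.053]
tool_rot: [-0.0, 0.735, 0.678, 0.0]
contact_force: [-0.1, -0.3, 0.1]
gripper_width: 0.501
grasp_force: 0.0
```

Call:
{"method": "move_arm", "body": {
  "targets": [
    [[50,-0.007,0,0,0],[50,-0.007,0,0,0],[50,-0.007,0,0,0],[50,-0.01,0,0,0],[50,-0.01,0,0,0]]
  ]
}}

```text
time: 10.23
tool_pos: [0.6303, 0.2401, 0.0529]
tool_rot: [-0.0, 0.735, 0.678, 0.0]
contact_force: [0.3, 2.4, -0.5]
gripper_width: 0.497
grasp_force: 1.4
```

Call:
{"method": "move_arm", "body": {
  "targets": [
    [[50,-0.015,0,0,0],[50,-0.018,0,0,0],[50,-0.02,0,0,0],[50,-0.02,0,0,0],[50,-0.02,0,0,0]]
  ]
}}

```text
time: 10.65
tool_pos: [0.6257, 0.1832, 0.0529]
tool_rot: [0.0, 0.735, 0.678, -0.0]
contact_force: [0.2, 1.9, -0.2]
gripper_width: 0.5
grasp_force: 1.4
```

Call:
{"method": "move_arm", "body": {
  "targets": [
    [[50,-0.02,0,0,0],[50,-0.02,0,0,0],[50,-0.015,0,0,0],[50,-0.01,0,0,0],[50,-0.005,0,0,0]]
  ]
}}

```text
time: 11.07
tool_pos: [0.6224, 0.1417, 0.0529]
tool_rot: [-0.0, 0.735, 0.678, -0.0]
contact_force: [0.7, 4.3, -0.2]
gripper_width: 0.499
grasp_force: 1.6
```

```bash
cat > look.py <<'E'
from cap import *
import sys
s=state();print(s["time"],s["tool_pos"],s["contact_force"],stn([s["tool_pos"]]))
for n in("top","scene"):
    c=get_calibration(n);im=grab_frame(n);x0=np.array(s["tool_pos"])
    a=np.radians(-94.5);d=np.array([np.cos(a),np.sin(a),0])
    X=x0+d*(.011+.070+.004);X[2]=.07
    u=proj(c,[X])[0].astype(int);p=cap(n,im,(u[0]-19,u[1]-19,u[0]+19,u[1]+19));print("cap",stn(ray(c,[p],.07)))
    # long top edges: grey-gradient along rows across the tank, 4 stations
    e=np.array([-d[1],d[0],0]);g=cv2.GaussianBlur(cv2.cvtColor(im,7),(3,3),0).astype(np.float32)
    C=ray(c,[p],.07)[0]
    for sgn in(-1,1):
        L=[]
        for t in np.arange(-.045,.016,.004):
            w=np.arange(.044,.064,.0005);q=proj(c,[C+d*t+e*sgn*v for v in w]).astype(np.float32)
            v=cv2.remap(g,q[:,:1],q[:,1:],1)[:,0];L.append((t,w[np.abs(np.gradient(v)).argmax()]*sgn))
        L=np.array(L);k=np.abs(L[:,1]-np.median(L[:,1]))<.003;f=np.polyfit(*L[k].T,1);print(n,sgn,k.sum(),"yaw vs -94.5:",np.degrees(np.arctan(f[0])).round(2),"off",f[1].round(4))
E
python3 look.py
```

```text
11.0667 [0.62238753 0.14169635 0.05294516] [ 0.65698721  4.26782904 -0.22248157] [[-2.621e-01 -1.000e-04]]
top 296 (19.189189910888672, 22.469085693359375)
cap [[-0.1704  0.001 ]]
top -1 7 yaw vs -94.5: 4.24 off -0.0518
top 1 11 yaw vs -94.5: 3.07 off 0.0577
scene 537 (24.634159088134766, 27.255006790161133)
cap [[-0.1721 -0.0012]]
scene -1 8 yaw vs -94.5: 4.59 off -0.0576
scene 1 16 yaw vs -94.5: -0.13 off 0.0573
```

Call:
{"method": "move_arm", "body": {
  "targets": [
    [[50,-0.01,0,0,0],[50,-0.018,0,0,0],[50,-0.018,0,0,0],[50,-0.018,0,0,0],[50,-0.018,0,0,0]]
  ]
}}

```text
time: 11.58
tool_pos: [0.6183, 0.0928, 0.0529]
tool_rot: [-0.0, 0.735, 0.678, -0.0]
contact_force: [-0.5, 2.9, -0.4]
gripper_width: 0.5
grasp_force: 1.5
```

Call:
{"method": "move_arm", "body": {
  "targets": [
    [[50,-0.016,0,0,0],[50,-0.014,0,0,0],[50,-0.01,0,0,0],[50,-0.005,0,0,0],[50,0,0,0,0]]
  ]
}}

```text
time: 12.0
tool_pos: [0.6162, 0.0657, 0.0529]
tool_rot: [0.0, 0.735, 0.678, -0.0]
contact_force: [0.8, 0.4, -1.4]
gripper_width: 0.503
grasp_force: 0.0
```

```bash
python3 look.py
python3 - <<'E'
from h import *
save("c5.png",np.hstack([cv2.resize(grab_frame("top")[150:310,300:460],(400,400),interpolation=2),cv2.resize(grab_frame("scene")[220:420,120:320],(400,400),interpolation=2)]))
E
```

```text
12.0 [0.61618611 0.0656612  0.05287187] [ 0.84475607  0.42936227 -1.37046451] [[-0.1858 -0.0003]]
top 153 (9.81412124633789, 21.544301986694336)
cap [[-0.085   0.0012]]
top -1 7 yaw vs -94.5: 0.26 off -0.0504
top 1 3 yaw vs -94.5: -2.92 off 0.0522
scene 564 (24.935407638549805, 28.268033981323242)
cap [[-0.0958 -0.0013]]
scene -1 11 yaw vs -94.5: 5.07 off -0.0528
scene 1 16 yaw vs -94.5: -0.15 off 0.0577
```

View pics/c5.png

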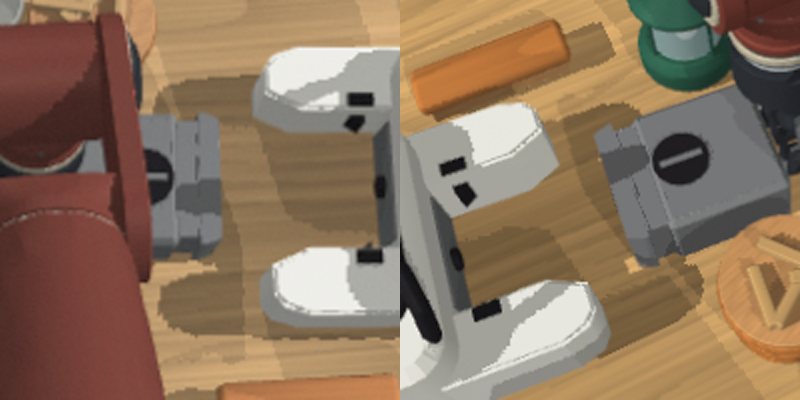

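The tank stands about 35 mm in front of the mouth, facing it: lead corners at (217,118) and (220,256) in the left half, catch marks at (360,99) and (369,256). The brush, lantern and basket are clear.

Run:
```python
from cap import *
ct,cs=get_calibration("top"),get_calibration("scene")
t=lambda L:ray(ct,[(300+x/2.5-.3,150+y/2.5-.3) for x,y in L],.07)
s=lambda L:ray(cs,[(120+(x-400)/2-.25,220+y/2-.25) for x,y in L],.07)
A=t([(201,115),(203,258),(360,99),(369,256)]);B=s([(605,127),(652,259),(453,166),(487,309),(681,158)])
print(stn(A),stn(B))
```

```text
[[-0.049   0.0523]
 [-0.0507 -0.0671]
 [ 0.0835  0.0667]
 [ 0.0839 -0.0655]] [[-0.0455 -0.054 ]
 [-0.0473  0.0733]
 [ 0.0845 -0.0665]
 [ 0.0835  0.0649]
 [-0.0964 -0.0016]]
```

Call:
{"method": "move_arm", "body": {
  "targets": [
    [[50,-0.01,0,0,0],[50,-0.013,0,0,0],[50,-0.013,0,0,0],[50,-0.013,0,0,0],[50,-0.013,0,0,0]]
  ]
}}

```text
time: 12.62
tool_pos: [0.6131, 0.029, 0.0529]
tool_rot: [-0.0, 0.735, 0.678, 0.0]
contact_force: [0.4, 3.0, -1.0]
gripper_width: 0.501
grasp_force: 1.5
```

Call:
{"method": "move_arm", "body": {
  "targets": [
    [[50,-0.01,0,0,0],[50,-0.01,0,0,0],[50,-0.01,0,0,0],[50,-0.01,0,0,0],[50,-0.01,0,0,0]]
  ]
}}

```text
time: 13.03
tool_pos: [0.6107, -0.0008, 0.0528]
tool_rot: [-0.0, 0.735, 0.678, -0.0]
contact_force: [1.1, 2.4, 0.0]
gripper_width: 0.502
grasp_force: 1.4
```

```bash
python3 look.py
```

```text
13.0333 [ 0.61074007 -0.00075636  0.05284248] [1.1091572  2.37988207 0.04124675] [[-0.1191 -0.0005]]
top 34 (12.293050765991211, 19.009784698486328)
cap [[-0.0207  0.004 ]]
top -1 6 yaw vs -94.5: -4.7 off -0.0532
top 1 4 yaw vs -94.5: -2.42 off 0.0546
scene 634 (25.898557662963867, 31.3422794342041)
cap [[-0.027 -0.002]]
scene -1 15 yaw vs -94.5: -0.2 off -0.0484
scene 1 16 yaw vs -94.5: 0.06 off 0.058
```

Call:
{"method": "move_arm", "body": {
  "targets": [
    [[50,-0.01,0,0,0],[50,-0.01,0,0,0],[50,-0.01,0,0,0],[50,-0.01,0,0,0],[50,-0.007,0,0,0]]
  ]
}}

```text
time: 13.55
tool_pos: [0.6086, -0.029, 0.0529]
tool_rot: [0.0, 0.735, 0.678, -0.0]
contact_force: [0.3, 3.4, 0.6]
gripper_width: 0.499
grasp_force: 1.6
```

Call:
{"method": "move_arm", "body": {
  "targets": [
    [[50,-0.006,0,0,0],[50,-0.005,0,0,0],[50,-0.005,0,0,0],[50,-0.005,0,0,0],[50,-0.005,0,0,0]]
  ]
}}

```text
time: 13.97
tool_pos: [0.6073, -0.044, 0.0529]
tool_rot: [-0.0, 0.735, 0.678, 0.0]
contact_force: [-0.5, 3.4, -0.4]
gripper_width: 0.497
grasp_force: 1.6
```

```bash
python3 look.py | grep -v "top"
```

```text
13.9667 [ 0.60732985 -0.04396917  0.05294025] [-0.46643443  3.44065889 -0.41000672] [[-0.0758 -0.0005]]
cap [[-0.0057  0.007 ]]
scene 661 (26.698720932006836, 32.30152130126953)
cap [[ 0.0159 -0.002 ]]
scene -1 10 yaw vs -94.5: -5.02 off -0.0516
scene 1 11 yaw vs -94.5: 2.19 off 0.0593
```

Call:
{"method": "move_arm", "body": {
  "targets": [
    [[50,-0.004,0,0,0],[50,-0.004,0,0,0],[50,-0.004,0,0,0],[50,-0.003,0,0,0],[50,-0.003,0,0,0]]
  ]
}}

```text
time: 14.48
tool_pos: [0.6065, -0.0547, 0.0529]
tool_rot: [-0.0, 0.735, 0.678, 0.0]
contact_force: [0.6, 3.7, 0.4]
gripper_width: 0.496
grasp_force: 1.7
```

Call:
{"method": "move_arm", "body": {
  "targets": [
    [[50,-0.002,0,0,0],[50,-0.002,0,0,0],[50,-0.002,0,0,0]]
  ]
}}

```text
time: 14.73
tool_pos: [0.6062, -0.0582, 0.0529]
tool_rot: [-0.0, 0.735, 0.678, 0.0]
contact_force: [-0.1, 3.7, 0.4]
gripper_width: 0.499
grasp_force: 1.7
```

Call:
{"method": "move_arm", "body": {
  "targets": [
    [[50,-0.002,0,0,0],[50,-0.002,0,0,0],[50,-0.002,0,0,0]]
  ]
}}

```text
time: 14.98
tool_pos: [0.606, -0.0616, 0.0529]
tool_rot: [-0.0, 0.735, 0.678, 0.0]
contact_force: [1.0, 5.7, 0.1]
gripper_width: 0.501
grasp_force: 3.0
```

Call:
{"method": "move_arm", "body": {
  "targets": [
    [[50,-0.002,0,0,0],[50,-0.002,0,0,0],[50,-0.002,0,0,0]]
  ]
}}

```text
time: 15.23
tool_pos: [0.6057, -0.0646, 0.0529]
tool_rot: [-0.001, 0.735, 0.678, 0.001]
contact_force: [0.5, 6.5, 1.4]
gripper_width: 0.498
grasp_force: 3.6
```

Call:
{"method": "move_arm", "body": {
  "targets": [
    [[50,-0.002,0,0,0],[50,-0.002,0,0,0],[50,-0.002,0,0,0]]
  ]
}}

```text
time: 15.48
tool_pos: [0.6054, -0.0679, 0.0529]
tool_rot: [-0.001, 0.735, 0.678, 0.001]
contact_force: [0.7, 8.7, 1.8]
gripper_width: 0.499
grasp_force: 4.1
```

Call:
{"method": "move_arm", "body": {
  "targets": [
    [[50,-0.002,0,0,0],[50,-0.002,0,0,0]]
  ]
}}

```text
time: 15.65
tool_pos: [0.6052, -0.0702, 0.0529]
tool_rot: [-0.001, 0.735, 0.678, 0.001]
contact_force: [1.0, 12.5, 2.6]
gripper_width: 0.502
grasp_force: 6.9
```

Call:
{"method": "move_arm", "body": {
  "targets": [
    [[50,-0.0015,0,0,0],[50,-0.0015,0,0,0]]
  ]
}}

```text
time: 15.82
tool_pos: [0.6051, -0.0706, 0.053]
tool_rot: [-0.002, 0.735, 0.678, 0.002]
contact_force: [1.2, 14.2, 2.5]
gripper_width: 0.501
grasp_force: 7.1
```

Call:
{"method": "move_arm", "body": {
  "targets": [
    [[50,-0.0015,0,0,0],[50,0,0,0,0]]
  ]
}}

```text
time: 15.98
tool_pos: [0.605, -0.0714, 0.053]
tool_rot: [-0.002, 0.735, 0.678, 0.002]
contact_force: [1.5, 13.3, 3.3]
gripper_width: 0.496
grasp_force: 6.8
```

Call:
{"method": "move_arm", "body": {
  "targets": [
    [[50,-0.0015,0,0,0],[50,0,0,0,0]]
  ]
}}

```text
time: 16.15
tool_pos: [0.605, -0.0721, 0.053]
tool_rot: [-0.002, 0.735, 0.678, 0.002]
contact_force: [1.7, 14.9, 2.8]
gripper_width: 0.5
grasp_force: 7.1
```

```bash
python3 look.py | grep -v "top"
```

```text
16.15 [ 0.60498518 -0.07206938  0.05300739] [ 1.65827525 14.94546009  2.81148942] [[-0.0476 -0.0007]]
cap [[0.0281 0.0107]]
scene 674 (26.597427368164062, 31.97518539428711)
cap [[ 0.043  -0.0016]]
scene -1 10 yaw vs -94.5: -0.53 off -0.0536
scene 1 13 yaw vs -94.5: -1.14 off 0.0611
```

Call:
{"method": "move_arm", "body": {
  "targets": [
    [[50,-0.001,0,0,0],[50,-0.001,0,0,0]]
  ]
}}

```text
time: 16.42
tool_pos: [0.6049, -0.0729, 0.053]
tool_rot: [-0.002, 0.735, 0.678, 0.002]
contact_force: [1.8, 15.7, 2.1]
gripper_width: 0.501
grasp_force: 7.7
```

Call:
{"method": "move_arm", "body": {
  "targets": [
    [[50,-0.001,0,0,0],[50,-0.001,0,0,0]]
  ]
}}

```text
time: 16.58
tool_pos: [0.6048, -0.074, 0.053]
tool_rot: [-0.002, 0.735, 0.678, 0.002]
contact_force: [2.0, 16.1, 3.0]
gripper_width: 0.501
grasp_force: 7.9
```

Call:
{"method": "move_arm", "body": {
  "targets": [
    [[50,-0.001,0,0,0],[50,-0.001,0,0,0]]
  ]
}}

```text
time: 16.75
tool_pos: [0.6047, -0.0751, 0.053]
tool_rot: [-0.002, 0.735, 0.678, 0.002]
contact_force: [2.1, 15.8, 2.5]
gripper_width: 0.499
grasp_force: 8.2
```

Call:
{"method": "move_arm", "body": {
  "targets": [
    [[50,-0.001,0,0,0],[50,0,0,0,0]]
  ]
}}

```text
time: 16.92
tool_pos: [0.6047, -0.0757, 0.053]
tool_rot: [-0.002, 0.735, 0.678, 0.002]
contact_force: [1.5, 14.4, 2.8]
gripper_width: 0.5
grasp_force: 8.0
```

Call:
{"method": "move_arm", "body": {
  "targets": [
    [[50,-0.001,0,0,0],[50,0,0,0,0]]
  ]
}}

```text
time: 17.08
tool_pos: [0.6047, -0.0765, 0.053]
tool_rot: [-0.002, 0.735, 0.678, 0.002]
contact_force: [1.6, 15.2, 2.4]
gripper_width: 0.497
grasp_force: 7.7
```

Call:
{"method": "move_arm", "body": {
  "targets": [
    [[50,-0.001,0,0,0],[50,0,0,0,0]]
  ]
}}

```text
time: 17.25
tool_pos: [0.6045, -0.0773, 0.053]
tool_rot: [-0.002, 0.735, 0.678, 0.002]
contact_force: [0.1, 13.9, 2.3]
gripper_width: 0.502
grasp_force: 7.2
```

Call:
{"method": "move_arm", "body": {
  "targets": [
    [[50,-0.0007,0,0,0],[50,0,0,0,0]]
  ]
}}

```text
time: 17.42
tool_pos: [0.6045, -0.0776, 0.053]
tool_rot: [-0.002, 0.735, 0.678, 0.002]
contact_force: [1.2, 14.9, 2.2]
gripper_width: 0.497
grasp_force: 7.4
```

Call:
{"method": "move_arm", "body": {
  "targets": [
    [[50,-0.0007,0,0,0],[50,0,0,0,0]]
  ]
}}

```text
time: 17.58
tool_pos: [0.6045, -0.078, 0.053]
tool_rot: [-0.002, 0.735, 0.678, 0.002]
contact_force: [1.4, 14.5, 3.1]
gripper_width: 0.501
grasp_force: 7.5
```

Call:
{"method": "move_arm", "body": {
  "targets": [
    [[50,-0.0007,0,0,0],[50,0,0,0,0]]
  ]
}}

```text
time: 17.75
tool_pos: [0.6044, -0.0784, 0.053]
tool_rot: [-0.002, 0.735, 0.678, 0.002]
contact_force: [1.0, 15.0, 3.1]
gripper_width: 0.502
grasp_force: 7.6
```

Call:
{"method": "move_arm", "body": {
  "targets": [
    [[50,-0.0007,0,0,0],[50,0,0,0,0]]
  ]
}}

```text
time: 17.92
tool_pos: [0.6044, -0.0784, 0.053]
tool_rot: [-0.002, 0.735, 0.678, 0.002]
contact_force: [1.3, 16.8, 2.5]
gripper_width: 0.496
grasp_force: 8.3
```

Call:
{"method": "move_arm", "body": {
  "targets": [
    [[50,-0.0007,0,0,0],[50,0,0,0,0]]
  ]
}}

```text
time: 18.08
tool_pos: [0.6044, -0.0784, 0.053]
tool_rot: [-0.003, 0.735, 0.678, 0.003]
contact_force: [1.1, 17.4, 2.3]
gripper_width: 0.497
grasp_force: 9.0
```

The hand has stalled at the end wall, about 1.5 mm past the force drop near y = -0.077, so the catches have clicked. I ease off.

Call:
{"method": "move_arm", "body": {
  "targets": [
    [[50,0.002,0,0,0],[50,0.003,0,0,0],[50,0.004,0,0,0],[50,0.006,0,0,0],[50,0.008,0,0,0]]
  ]
}}

```text
time: 18.5
tool_pos: [0.6052, -0.0693, 0.0529]
tool_rot: [0.001, 0.735, 0.678, -0.001]
contact_force: [0.0, -0.8, -0.9]
gripper_width: 0.502
grasp_force: 0.0
```

Call:
{"method": "move_arm", "body": {
  "targets": [
    [[50,0.03,0,0,0],[50,0.04,0,0,0],[50,0.04,0,0,0],[50,0,0,-0.06,0],[50,0,0,-0.06,0]]
  ]
}}

```text
time: 18.92
tool_pos: [0.6081, -0.0018, 0.1221]
tool_rot: [-0.002, 0.735, 0.679, -0.003]
contact_force: [1.2, 0.1, 0.3]
gripper_width: 0.498
grasp_force: 0.0
```

Run:
```python
from cap import *
s=state();print(s["time"],s["tool_pos"],s["contact_force"])
im=grab_frame("scene");c=get_calibration("scene")
u=proj(c,[[.6005,-.1465,.07]])[0].astype(int);
p=cap("s",im,(u[0]-19,u[1]-19,u[0]+19,u[1]+19));print(p,stn(ray(c,[p],.07)))
```

```text
18.9167 [ 0.60810385 -0.00177579  0.12213099] [1.2358985  0.13192749 0.3099581 ]
s 558 (27.52444076538086, 31.894245147705078)
(np.float64(176.10268640518188), np.float64(329.19124603271484)) [[ 0.0475 -0.0008]]
```

Call:
{"method": "move_arm", "body": {
  "targets": [
    [[50,0,0,-0.06,0],[50,0,0,-0.06,0],[50,0.05,0,-0.04,0],[50,0.05,0,0,0],[50,0,0,0,0]]
  ]
}}

```text
time: 19.38
tool_pos: [0.6171, 0.0601, 0.2244]
tool_rot: [0.002, 0.734, 0.679, 0.003]
contact_force: [0.5, 0.5, -0.3]
gripper_width: 0.496
grasp_force: 0.0
```

Run:
```python
from cap import *
s=state();print(s["time"],s["tool_pos"],s["contact_force"])
for n in("scene","top"):
    im=grab_frame(n);c=get_calibration(n);u=proj(c,[[.6005,-.1665,.07]])[0].astype(int)
    p=cap(n,im,(u[0]-19,u[1]-19,u[0]+19,u[1]+19));print(p,stn(ray(c,[p],.07)))
```

```text
19.3833 [0.61713385 0.06006954 0.22438902] [ 0.5244411   0.45193564 -0.26660276]
scene 659 (26.66357421875, 30.804533004760742)
(np.float64(176.3783073425293), np.float64(328.5020008087158)) [[ 0.0468 -0.0018]]
top 418 (22.153175354003906, 23.407800674438477)
(np.float64(427.3027534484863), np.float64(220.81676483154297)) [[ 0.046  -0.0006]]
```

Run:
```python
from cap import *
a=np.radians(-94.5);d=np.array([np.cos(a),np.sin(a),0]);e=np.array([-d[1],d[0],0]);O=np.array([.5953,-.2038,.068])-.0845*d
for n in("top","scene"):
    im=grab_frame(n);c=get_calibration(n);g=cv2.GaussianBlur(cv2.cvtColor(im,7),(3,3),0).astype(np.float32)
    for y in(-.03,.03):
        w=np.arange(-.06,.125,.001);q=proj(c,[O+d*v+e*y for v in w]).astype(np.float32);v=cv2.remap(g,q[:,:1],q[:,1:],1)[:,0]
        G=np.gradient(v);k=[i for i in range(1,len(w)-1) if abs(G[i])>2.5 and abs(G[i])>=abs(G[i-1]) and abs(G[i])>abs(G[i+1])]
        print(n,y,[(int(round(w[i]*1000)),round(float(G[i]),1)) for i in k])
```

```text
top -0.03 [(-56, 10.6), (-40, -13.5), (-34, 12.5), (-28, 5.5), (-16, -3.5), (-8, 3.4), (3, -4.5), (108, 9.0), (120, 6.1)]
top 0.03 [(-57, 8.8), (-41, -10.3), (-26, 7.8), (11, -4.5), (108, 9.1), (119, 5.5)]
scene -0.03 [(-52, -6.4), (-42, -2.7), (-33, -11.4), (109, 12.5), (120, 5.4)]
scene 0.03 [(-59, 3.7), (-34, -14.5), (-27, 9.2), (10, -7.4), (36, 5.0), (40, -5.1), (109, 11.5), (120, 5.5)]
```

```bash
python3 -c "
from plant import job;print(job.job_done())"
```

```text
the job is handed in; nothing more can be done
None
```

The tank is in the bay and held by the catches, and the job is handed in at about 19.5 s of the 67 s: the push force dropped at home, the tank stayed put when I let go (rear end about 34–37 mm out of the mouth), the highest push force I read was about 17 N, and the arm is clear.

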